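# Show the stone egg with the tongs

### The arm

A 6-joint arm with a two-finger parallel gripper is mounted at the origin on the work surface. World frame = base frame: x ahead of the robot, y to its left, z up, the work surface at z = 0. Lengths are in m, angles in rad, forces in N, time in s.
With the tool pointing down it reaches from about 0.375 to 0.975 m from the base axis. Payload 3.8 kg.
Tool frame: the origin (TCP) lies at the very end of the fingers, on their centre line; the grasp point (between the pads) lies 19 mm behind it (bot.grasp_offset is the y of the grasp point in the tool frame, in m); y points along the fingers, x is the direction in which the jaws open and shut, and the axes are right-handed (so a half turn about y gives the same grasp; the last joint's range is limited). The gripper opens to 85 mm and grips with 20 to 120 N. Pads are 22 mm wide; open, the fingers measure 114 mm over their backs; the gripper's body (76 mm by 85 mm) begins 54 mm behind the grasp point. The pads swing forward as they close: fully open they stand 13 mm farther back than shut.
Start: joints at [-1.364, 0.264, 1.604, -0, 1.274, -0.037], TCP at [0.163, -0.655, 0.192] pointing down, gripper open.
Joint ranges: [-2.63, 2.63], [-0.94, 2.18], [0.31, 2.57], [-1.31, 4.45], [0, 2.66], [-2.55, 2.55]. Speed limits (rad/s): [2.57, 2.57, 3.14, 3.14, 3.14, 3.14].

### API

Orientations are given as a unit quaternion [w, x, y, z].
In Python, from cell import bot gives the robot as it stands. The module is installed in compiled form; this text tells all that it offers.
- The arm moves only by the tool move_arm, never from a script. Its argument "series" is a list of rows, each a list of 6 numbers: the shift along the world's x, y, z in cm, then the turn, a rotation vector about the world's x, y, z in degrees. In form: [[tx, ty, tz, rx, ry, rz], ...]. A call has exactly 8 rows; each row shifts and turns the commanded pose from where the row before left it; what a row does not reach is not made up. A row lasts 1/8 s, in which the tool goes at most 62.5 mm and 10.7 degrees, less where a joint would pass 70% of its speed; a pose out of reach is approached as far as the arm can. A call with a gripper value outside its range is refused whole. "claw" is the gripper's target within -1 to 1 (shut at 1, half-way at 0, fully open at -1), set as the call begins (left out, the last holds). The fingers move at their own pace and stop on an object; the grip force is fixed at half the most. Time passes only in rows, so rows that do not move let the fingers close, or fill a call up. It gives the time, the measured TCP pose, the force and the opening at its end, in the units of the state.
- bot.sense(): the state, without advancing time (a new reading comes with each control period).
- bot.get_image(name): name is "side" or "top"; returns the picture (400x640x3 uint8, red, green, blue); there is no depth.
- bot.calibration(name): a dict with "intrinsics" (3x3 intrinsics, pixels), "distortion" ([k1, k2, p1, p2, k3] as OpenCV has them; the pictures are not rectified), "origin" and "attitude" of the camera in the world. Camera axes: x right, y up, looking along -z (the intrinsics and any distortion apply to the point x, -y, -z); pixel columns grow to the right and rows downward; lengths in m; the calibration is good to about 2 mm. A picture is of the moment at which its call begins. calibration takes no time and is no camera call.
- bot.sign_off(): hands the job in, once; it reports no verdict.
The state is a dict: "time_s": time; "q": joint angles; "joint_vel": joint speeds; "tau": joint torques, N m; "ee_pos": TCP position; "tool_rot": TCP orientation; "wrist_force": force on the tool from outside, world axes, zero at the start; "ft_torque": the same for the moment, N m; "width": opening from 0.0 (shut) to 1.0 (fully open).
Only numpy, scipy, OpenCV 4.12 (cv2) and the standard library are available. Lean on these libraries where they do the work, as an engineer would, in place of code of your own. Each camera call takes 0.05 s, during which the arm holds its last target. There are 200 camera calls.

### The job

A customer wants a closer look at the polished stone egg: take the tongs off their wooden rest, close them on the egg without touching it with the gripper itself, lift it off its display stand and bring it over the middle of the lined wooden tray. Finish while holding it there, steady and at least 12 cm above the counter, with nothing but the tongs carrying the egg and nothing but the gripper carrying the tongs. Leave the other pieces, mugs and goods where they are.

Things in the scene. Friction and masses are not known exactly. Their poses are not given: they have to be found in the camera images.
- tongs_grip (a point): Sprung steel tongs lying on their side on a rest: arms open and close level. This point: on the centre line, half-way up (underside 11 mm below), midway between the black handle plates, where to grip. x points to the tips, y to the left arm, z up. Plates 64 mm long in x (centred here), 22 mm high; 57 mm over their outer faces when open, 41 mm when the tips hold the egg.
- tongs_tip (a point): Midway between the tongs' tips, 105 mm ahead of tongs_grip at the same height; same axes. The tips are shallow inward V plates, 26 mm long, 23 mm high, to hold the egg between. Free gap about 70 mm open, 58 mm with the handles squeezed to 52 mm. They end 14 mm ahead of this point and are open in front: they can pass level over the egg from behind.
- tongs_left (a joint): Closing angle of the left arm (the right follows equally), rad: 0 open, about 0.095 closed on the egg, at most 0.18. Each handle needs 6 N to start closing, 8 N at the egg; 0.45 of any further squeeze presses on the egg. Released, they spring open. A squeeze to 52 mm over the handles carries the tongs still open; the tips move 2.2 times as far as the handles.
- tongs: The tongs as a whole (both arms belong to it), 0.115 kg, 220 mm long; origin on the underside, 11 mm below tongs_grip, same axes. The round pivot end (26 mm across) is 90 mm behind.
- rest: Wooden tong rest, fixed: base 215 x 110 mm, 10 mm thick; a block under the pivot end (30 mm long, centred 88 mm behind) and one under the arms (22 mm long, 60 mm ahead), tops 40 and 42 mm above the counter, carry the tongs. Between the blocks fingers have room down to 10 mm. Origin: centre of the underside; x along the tongs to the tips.
- egg_center (a point): Polished pale stone egg standing upright on one of three alike stands, told by its egg shape: 40 mm across at its widest (24 mm above its foot), 51 mm high, flat foot 20 mm across, about 0.10 kg. This point is on its axis, 25 mm above its foot; z is its long axis.
- egg: The egg again; origin at the centre of its foot, 25 mm below egg_center.
- tray: Low open wooden tray with grey lining, fixed, 150 x 130 mm, 28 mm high; origin at the centre of its underside on the counter.
- tray_center (a point): Middle of the tray at the height of its rim, 28 mm above the counter.
- pyramid: Small pale stone pyramid, 37 mm square, 36 mm high, on one of the stands; origin at its underside. Leave alone.
- obelisk: Small pale stone obelisk, 28 mm square, 66 mm high, on one of the stands; origin at its underside. Leave alone.
- mug_tall: White mug, 76 mm across, 100 mm high, behind the stands; origin at its underside. Leave alone.
- mug_low: Blue mug, 84 mm across, 80 mm high, behind the stands; origin at its underside. Leave alone.
- goblet: Copper goblet, 56 mm across, 85 mm high, behind the stands; origin at its underside. Leave alone.
- flask: Small amber glass bottle, 48 mm across, 100 mm high; origin at its underside. Leave alone.
- cat: Dark seated cat figurine on a round foot, 60 mm across, 110 mm high; origin at its underside. Leave alone.
- giftbox: Closed cardboard box 90 x 70 x 30 mm lying between robot and stands; origin at its underside. Leave alone.
- stand0: One of the three alike fixed round display stands of dark wood in a row, 54 mm across at the foot, 48 mm at the top, 60 mm high; origin at the centre of its underside.
- stand1: One of the three alike fixed round display stands of dark wood in a row, 54 mm across at the foot, 48 mm at the top, 60 mm high; origin at the centre of its underside.
- stand2: One of the three alike fixed round display stands of dark wood in a row, 54 mm across at the foot, 48 mm at the top, 60 mm high; origin at the centre of its underside.
Things that resemble listed ones, but are neither listed nor needed, are in the scene too. Several things have the shape of the rest; the one meant has the colours described above. Leave any purple look-alike of the stand1 alone.

How it is judged:
On the way, in this order (a step that is already met when the one before it is completed fails the run):
1. the tongs are lifted off their rest in the gripper, the egg still standing in its place (height (world z) of tongs_grip above 0.07 m and contact force between tongs and the fingers above 1 N and contact force between tongs and rest below 0.05 N and distance of egg_center from where it was at the start of the episode below 0.01 m), for 0.2 s.
2. the egg is lifted off its stand in the tongs (height (world z) of egg_center above 0.105 m and contact force between egg and tongs above 0.5 N and contact force between tongs and the fingers above 1 N and contact force between egg and stand0 below 0.05 N and contact force between egg and stand1 below 0.05 N and contact force between egg and stand2 below 0.05 N and contact force between egg and tray below 0.05 N), for 0.2 s.
At the end, for the whole second after the job is handed in: Egg centre within 45 mm (level) of the tray middle, at least 115 mm above the counter, at rest (<40 mm/s), within 30 mm of the tips' midpoint and pressed by the tongs >0.5 N; fingers hold the tongs >1 N and do not touch the egg; egg and tongs clear of tray, rest and stands (horizontal distance between egg_center and tray_center below 0.045 m and height (world z) of egg_center above 0.115 m and distance between egg_center and tongs_tip below 0.03 m and contact force between egg and tongs above 0.5 N and contact force between tongs and the fingers above 1 N and contact force between egg and the arm below 0.05 N and contact force between egg and the fingers below 0.05 N and linear speed of egg below 0.04 m/s and height (world z) of tongs_grip above 0.09 m and contact force between each of tongs, egg and tray below 0.05 N and contact force between tongs and rest below 0.05 N and contact force between each of tongs, egg and stand0 below 0.05 N and contact force between each of tongs, egg and stand1 below 0.05 N and contact force between each of tongs, egg and stand2 below 0.05 N); the arm keeps its last pose, push and grip.
It fails at once if the gripper or arm touches the egg itself (contact force between egg and the fingers above 0.3 N or contact force between egg and the arm above 0.3 N).
It fails at once if another piece is shifted by more than 25 mm (distance of any of pyramid, obelisk, mug_tall, mug_low, goblet, flask, cat, giftbox from where it was at the start of the episode above 0.025 m).
It fails at once if another piece is knocked over (angle between any of pyramid, obelisk, mug_tall, mug_low, goblet, flask, cat, giftbox's own z axis and vertical above 0.5 rad).
It also fails if it takes over 46 s, if anything falls off the work surface, if the arm or the gripper's body presses on something with over 40 N, if the wrist force passes 120 N, or if a joint passes its speed limit or range.

## Working session

There is one attempt and no reset: what is moved stays moved. The work goes in short steps, Python scripts to look and compute and a tool call to move; the robot and the scene stay as the last step left them, time stands still between calls to the robot, and variables do not carry over. Pictures are saved under pics/ and viewed, about 8 in all and at most 12, crops included, and the job is handed in when it is done.

Besides the shell and the picture viewer there is one more tool, called as name(argument=value, ...), one argument or row to a line, values as JSON. move_arm: Moves the arm, as the interface text tells. Its arguments: {"type":"object","properties":{"series":{"type":"array","items":{"type":"array","items":{"type":"number"}}},"claw":{"type":"number"}},"required":["series"]}

```bash
mkdir -p pics
cat > h.py <<'E'
import numpy as np,cv2
from cell import bot
from scipy.spatial.transform import Rotation as R
def cal(n):
    c=bot.calibration(n);A=np.array(c["attitude"],float)
    if A.shape==(4,): A=R.from_quat(A,scalar_first=True).as_matrix()
    return np.array(c["intrinsics"],float),np.array(c["distortion"],float),np.array(c["origin"],float),A
def ray(n,uv):
    K,d,o,A=cal(n);p=cv2.undistortPoints(np.array([[uv]],float),K,d)[0,0]
    return o,A@np.array([p[0],-p[1],-1.])
def onz(n,uv,z):
    o,r=ray(n,uv);return o+r*(z-o[2])/r[2]
def proj(n,P):
    K,d,o,A=cal(n);c=(np.atleast_2d(P)-o)@A
    c=c*[1,-1,-1]
    return cv2.projectPoints(c,np.zeros(3),np.zeros(3),K,d)[0][:,0]
def tri(a,uva,b,uvb):
    o1,r1=ray(a,uva);o2,r2=ray(b,uvb)
    s=np.linalg.lstsq(np.c_[r1,-r2],o2-o1,rcond=None)[0]
    p,q=o1+r1*s[0],o2+r2*s[1];return (p+q)/2,np.linalg.norm(p-q)
def snap(n,f):
    im=bot.get_image(n)[:,:,::-1].copy();cv2.imwrite('pics/'+f,im);return im
E
python3 - <<'E'
from h import *
for n in("side","top"):
    snap(n,n+"0.png");print(n,bot.calibration(n))
print(bot.sense())
E
```

```text
side {'intrinsics': array([[362.42410317,   0.        , 319.10157451],
       [  0.        , 362.42410317, 201.16294538],
       [  0.        ,   0.        ,   1.        ]]), 'distortion': array([0.00523363, 0.        , 0.        , 0.        , 0.        ]), 'origin': array([0.11005996, 0.77276917, 0.6403154 ]), 'attitude': array([-0.1855592 , -0.10561958,  0.46950665,  0.85672387])}
top {'intrinsics': array([[364.35840257,   0.        , 318.20934677],
       [  0.        , 364.35840257, 194.66220144],
       [  0.        ,   0.        ,   1.        ]]), 'distortion': array([-0.07024218,  0.        ,  0.        ,  0.        ,  0.        ]), 'origin': array([0.41668667, 0.00574789, 0.98186912]), 'attitude': array([ 0.70801364,  0.01952154, -0.01994622, -0.70564704])}
{'time_s': 0.1, 'q': array([-1.36386952e+00,  2.64664323e-01,  1.60523243e+00,  4.85268486e-05,
        1.27370217e+00, -3.68620064e-02]), 'joint_vel': array([ 0.00101012, -0.00150053, -0.00428758, -0.00068487,  0.00183356,
        0.00083285]), 'tau': array([-3.57330191e-04, -5.16707146e+01, -3.68590343e+01, -1.01611824e-04,
        6.27511967e-03,  2.43454656e-05]), 'ee_pos': array([ 0.16282174, -0.65431094,  0.1908984 ]), 'tool_rot': array([ 0.55755274, -0.55661334,  0.43602918, -0.43496562]), 'wrist_force': array([-0.06879999,  0.26076477,  0.50971562]), 'ft_torque': array([-0.00980286,  0.00617955,  0.04259819]), 'width': 1.0002709534137386}
```

View pics/top0.png

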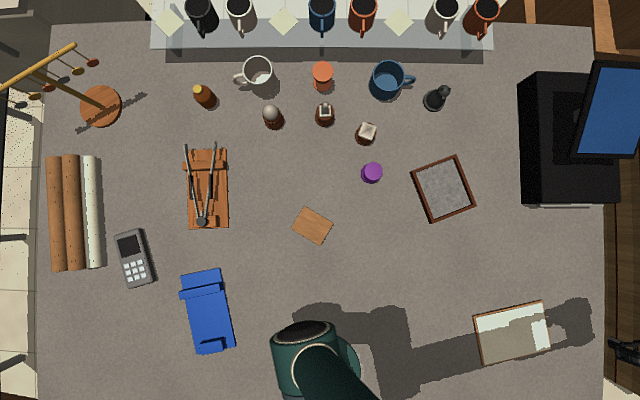

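View pics/side0.png

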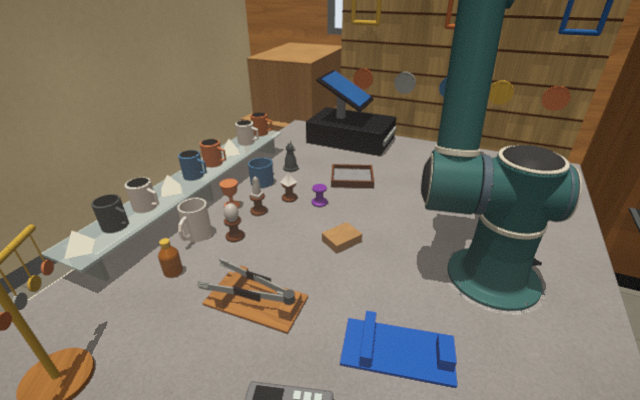

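The top view shows the tongs on their wooden rest (pivot about (201,221), tips about (185..213,147)), the egg at (272,116) and the tray at (443,188). The blue and purple things are decoys. In the side view the egg is at (232,212) and the tongs at (255,288).

Run:
```python
from h import *
t=cv2.imread('pics/top0.png');s=cv2.imread('pics/side0.png')
a=cv2.resize(t[85:240,165:300],None,fx=4.4,fy=3.8*4.4/4.4,interpolation=cv2.INTER_CUBIC) if 0 else cv2.resize(t[90:240,165:300],None,fx=4,fy=4,interpolation=cv2.INTER_CUBIC)
cv2.imwrite('pics/c1.png',a)
b=cv2.resize(s[190:330,150:320],None,fx=4,fy=4,interpolation=cv2.INTER_CUBIC);cv2.imwrite('pics/c2.png',b)
# tray corners
h=cv2.cvtColor(t,cv2.COLOR_BGR2HSV)
m=cv2.inRange(h,(0,90,30),(20,255,140))
sub=np.zeros_like(m);sub[145:235,400:490]=m[145:235,400:490]
pts=cv2.findNonZero(sub);r=cv2.minAreaRect(pts);print(r);bx=cv2.boxPoints(r)
W=np.array([onz('top',p,.028) for p in bx]);print(W,W.mean(0),np.linalg.norm(np.diff(W,axis=0),axis=1))
# rest mask
m=cv2.inRange(h,(8,120,90),(20,255,255));sub=np.zeros_like(m);sub[140:240,170:240]=m[140:240,170:240]
r=cv2.minAreaRect(cv2.findNonZero(sub));bx=cv2.boxPoints(r);print(r)
W=np.array([onz('top',p,.01) for p in bx]);print(W,W.mean(0),np.linalg.norm(np.diff(W,axis=0),axis=1))
```

```text
((442.92633056640625, 188.66757202148438), (56.5933952331543, 50.12114334106445), 68.74949645996094)
[[ 0.53247097 -0.23544795  0.028     ]
 [ 0.58205876 -0.36228614  0.028     ]
 [ 0.44137609 -0.41513731  0.028     ]
 [ 0.39339034 -0.28849016  0.028     ]] [ 0.48732404 -0.32534039  0.028     ] [0.13618691 0.1502826  0.13543312]
((204.7252960205078, 188.4072723388672), (79.2229232788086, 43.79533004760742), 87.61405944824219)
[[0.59212157 0.37835119 0.01      ]
 [0.59684065 0.25803883 0.01      ]
 [0.3834903  0.24522155 0.01      ]
 [0.3777496  0.36388065 0.01      ]] [0.48755053 0.31137305 0.01      ] [0.12040488 0.21373501 0.11879788]
```

View pics/c1.png

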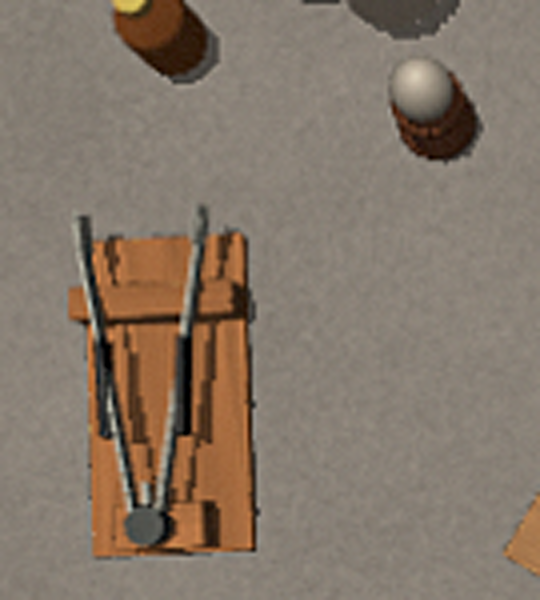

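View pics/c2.png

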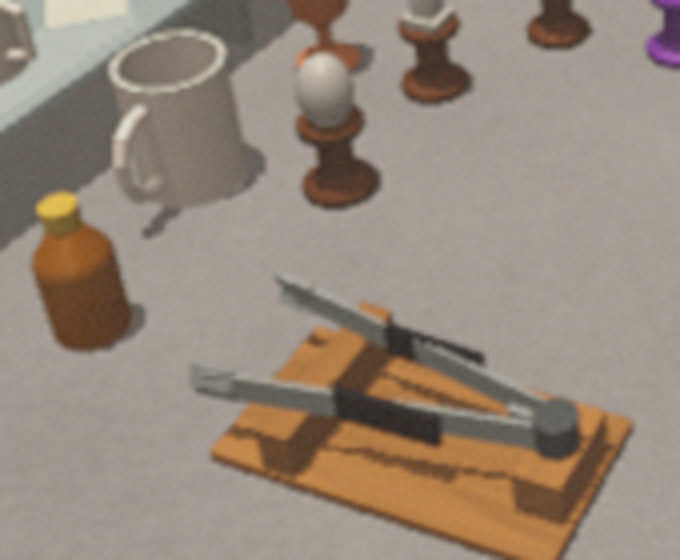

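Run:
```python
from h import *
t=cv2.imread('pics/top0.png');s=cv2.imread('pics/side0.png')
def C(x,y,ox,oy): return np.array([ox+x/4-.375,oy+y/4-.375])
piv=onz('top',C(146,525,165,90),.064)
L=onz('top',C(83,216,165,90),.065);Rr=onz('top',C(203,208,165,90),.065)
tip=(L+Rr)/2;d=tip-piv;yaw=np.arctan2(d[1],d[0])
print('piv',piv,'tips',L,Rr,'len',np.linalg.norm(d),'(want 209) yaw',np.degrees(yaw),'gap',np.linalg.norm(L-Rr))
u=np.array([np.cos(yaw),np.sin(yaw)]);print('grip',piv[:2]+90*u/1000, (tip[:2]-119*u/1000))
# handle plates: ends, top z .064
for q in [(103,338),(105,436),(184,338),(181,436)]: print('plate',onz('top',C(*q,165,90),.064))
# side pivots
print('piv tri',tri('top',C(146,525,165,90),'side',C(556,408,150,190)))
print('tipL tri',tri('top',C(83,216,165,90),'side',C(196,367,150,190)))
print('tipR tri',tri('top',C(203,208,165,90),'side',C(281,279,150,190)))
res=[]
for im,n,(x0,x1,y0,y1) in((t,'top',(255,290,100,135)),(s,'side',(220,245,198,226))):
    h=cv2.cvtColor(im,cv2.COLOR_BGR2HSV)[y0:y1,x0:x1]
    m=cv2.inRange(h,(0,0,135),(179,45,255)) 
    k,lab,st,ce=cv2.connectedComponentsWithStats(m)
    i=1+np.argmax(st[1:,4]);x,y,w,hh,a=st[i];print(n,st[i],ce[i]+[x0,y0])
E=tri('top',C(421,90,165,90),'side',C(325,91,150,190));print('egg',E)
for z in(.06,.085): print(z,onz('top',C(421,90,165,90),z),onz('side',C(325,91,150,190),z))
print('standbase side',onz('side',C(340,183,150,190),.0),'stand base top',onz('top',C(447,130,165,90),.0))
E=E[0]
for p in [(*E[:2],.085),(*E[:2],.06),(*E[:2],.111)]: print(p,proj('top',p),proj('side',p))
# others
for nm,uv,z in(('flask top',(200,90),.1),('flask base',(207,103),.0),('mug',(257,69),.1),('obelisk stand',(324,113),.06),('giftbox',(313,225),.03)): print(nm,onz('top',uv,z))
```

```text
piv [0.40050913 0.30150622 0.064     ] tips [0.59803643 0.34682209 0.065     ] [0.60297147 0.26888896 0.065     ] len 0.20009808108227134 (want 209) yaw 1.8183795516871561 gap 0.07808923196273414
grip [0.49046381 0.30436204] [0.48156387 0.30407949]
plate [0.51940417 0.33188667 0.064     ]
plate [0.45679501 0.32907438 0.064     ]
plate [0.51944477 0.27946607 0.064     ]
plate [0.45698439 0.28008872 0.064     ]
piv tri (array([0.40109333, 0.30226596, 0.06259298]), np.float64(0.0013531228885263786))
tipL tri (array([0.60175854, 0.35171099, 0.05515384]), np.float64(0.004049405886719611))
tipR tri (array([0.6059588 , 0.27242449, 0.05456849]), np.float64(0.0019480543799276324))
top [  0   0  35  35 738] [270.77100271 115.55691057]
side [  0   0  25  28 394] [231.49492386 210.26395939]
egg (array([0.67528801, 0.128017  , 0.08246398]), np.float64(0.001624000977994423))
0.06 [0.68098383 0.13064701 0.06      ] [0.69900905 0.10215492 0.06      ]
0.085 [0.6738164 0.1272599 0.085    ] [0.67363711 0.131045   0.085     ]
standbase side [0.67901406 0.12520893 0.        ] stand base top [0.67019355 0.12051607 0.        ]
(np.float64(0.6752880116713524), np.float64(0.12801699590694288), 0.085) [[269.58283908 111.55142814]] [[231.04662241 211.66784609]]
(np.float64(0.6752880116713524), np.float64(0.12801699590694288), 0.06) [[270.85991847 114.28680617]] [[232.28231203 219.1307858 ]]
(np.float64(0.6752880116713524), np.float64(0.12801699590694288), 0.111) [[268.17965872 108.54570717]] [[229.72509198 203.68920399]]
flask top [0.72677207 0.30139642 0.1       ]
flask base [0.72467489 0.31397055 0.        ]
mug [0.77988839 0.15926828 0.1       ]
obelisk stand [ 0.67890474 -0.00893299  0.06      ]
giftbox [0.39065969 0.01857488 0.03      ]
```

Run:
```python
from h import *
s=bot.sense();M=R.from_quat(s['tool_rot'],scalar_first=True).as_matrix();print(M.round(3),bot.grasp_offset)
x=M[:,0];print('yaw of tool x',np.degrees(np.arctan2(x[1],x[0])))
```

```text
[[ 0.241 -0.     0.97 ]
 [-0.97   0.002  0.241]
 [-0.002 -1.     0.   ]] -0.0187
yaw of tool x -76.03273977048659
```

move_arm(
  claw=-1,
  series=[
    [3.8,4.7,0.7,0,0,-1.4],
    [3.8,4.7,0.7,0,0,-1.4],
    [3.8,4.7,0.7,0,0,-1.4],
    [3.8,4.7,0.7,0,0,-1.4],
    [3.8,4.7,0.7,0,0,-1.4],
    [3.8,4.7,0.7,0,0,-1.4],
    [3.8,4.7,0.7,0,0,-1.4],
    [3.8,4.7,0.7,0,0,-1.4],
  ],
)

```text
time_s: 1.1
ee_pos: [0.4676, -0.2772, 0.2479]
tool_rot: [-0.512, 0.512, -0.488, 0.488]
wrist_force: [1.0, -0.7, -0.5]
width: 1.003
```

move_arm(
  series=[
    [0.3,6,0,0,0,0],
    [0.3,6,0,0,0,0],
    [0.3,6,0,0,0,0],
    [0.3,6,0,0,0,0],
    [0.3,6,0,0,0,0],
    [0.3,6,0,0,0,0],
    [0.3,6,0,0,0,0],
    [0.3,6,0,0,0,0],
  ],
)

```text
time_s: 2.1
ee_pos: [0.4904, 0.2028, 0.2478]
tool_rot: [-0.512, 0.512, -0.488, 0.488]
wrist_force: [-0.1, 0.0, -0.4]
width: 1.0
```

move_arm(
  series=[
    [-0.1,4.0,0,0,0,0],
    [-0.1,4.0,-3,0,0,0],
    [0,2.2,-4,0,0,0],
    [0,0,-4,0,0,0],
    [0,0,-2.8,0,0,0],
    [0,0,0,0,0,0],
    [0,0,0,0,0,0],
    [0,0,0,0,0,0],
  ],
)

```text
time_s: 3.1
ee_pos: [0.4904, 0.3036, 0.1122]
tool_rot: [0.513, -0.511, 0.487, -0.488]
wrist_force: [0.9, -0.2, 0.2]
width: 1.002
```

Run:
```python
from h import *
s=bot.sense();print(s['ee_pos'],s['q'])
t=snap('top','t1.png');v=snap('side','s1.png')
a=cv2.resize(v[190:330,150:330],None,fx=4,fy=4,interpolation=cv2.INTER_CUBIC)
b=cv2.resize(t[100:240,165:250],None,fx=4,fy=4,interpolation=cv2.INTER_CUBIC)
cv2.imwrite('pics/c3.png',cv2.resize(np.hstack([a,b]),None,fx=.75,fy=.75))
```

```text
[0.49037485 0.30360386 0.1121994 ] [ 5.11179115e-01  1.40514681e-01  1.90422140e+00 -1.87680855e-06
  1.09335603e+00  2.03388984e+00]
```

View pics/c3.png

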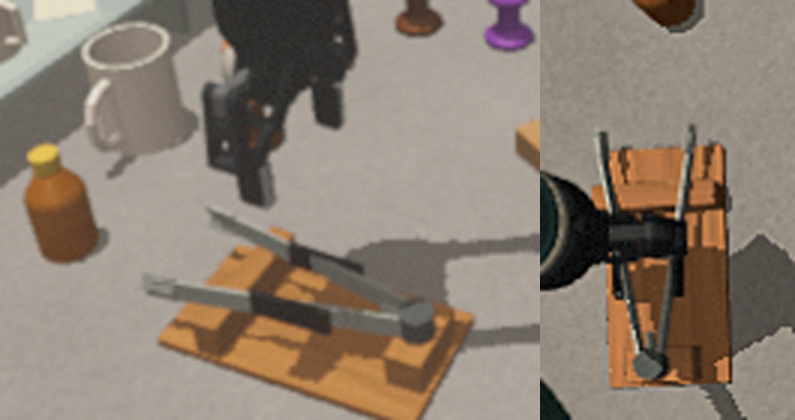

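move_arm(
  series=[
    [-0.1,0,-2,0,0,0],
    [0,0,-2,0,0,0],
    [0,0,-2,0,0,0],
    [0,0,-1,0,0,0],
    [0,0,-1,0,0,0],
    [0,0,0,0,0,0],
    [0,0,0,0,0,0],
    [0,0,0,0,0,0],
  ],
)

```text
time_s: 4.2
ee_pos: [0.4886, 0.3034, 0.031]
tool_rot: [0.512, -0.511, 0.488, -0.488]
wrist_force: [0.2, 0.8, -0.2]
width: 1.001
```

move_arm(
  claw=-0.2,
  series=[
    [0,0,0,0,0,0],
    [0,0,0,0,0,0],
    [0,0,0,0,0,0],
    [0,0,0,0,0,0],
    [0,0,0,0,0,0],
    [0,0,0,0,0,0],
    [0,0,0,0,0,0],
    [0,0,0,0,0,0],
  ],
)

```text
time_s: 5.2
ee_pos: [0.4879, 0.3029, 0.0301]
tool_rot: [-0.512, 0.512, -0.488, 0.488]
wrist_force: [0.5, 1.0, -0.1]
width: 0.598
```

move_arm(
  claw=-0.22,
  series=[
    [0,0,0,0,0,0],
    [0,0,0,0,0,0],
    [0,0,0.5,0,0,0],
    [0,0,1,0,0,0],
    [0,0,1.5,0,0,0],
    [0,0,2,0,0,0],
    [0,0,2,0,0,0],
    [0,0,1.5,0,0,0],
  ],
)

```text
time_s: 6.2
ee_pos: [0.4888, 0.3034, 0.1175]
tool_rot: [0.513, -0.511, 0.488, -0.488]
wrist_force: [-0.7, -0.6, 0.5]
width: 0.611
```

Run:
```python
from h import *
s=bot.sense();print(s['ee_pos'],s['wrist_force'],s['width'])
t=snap('top','t2.png');v=snap('side','s2.png')
a=cv2.resize(v[150:330,150:330],None,fx=3,fy=3,interpolation=cv2.INTER_CUBIC)
b=cv2.resize(t[60:240,165:250],None,fx=3,fy=3,interpolation=cv2.INTER_CUBIC)
cv2.imwrite('pics/c4.png',np.hstack([a,b]))
```

```text
[0.48876149 0.30342855 0.11752323] [-0.72516555 -0.57334416  0.46636098] 0.6108317380655881
```

View pics/c4.png

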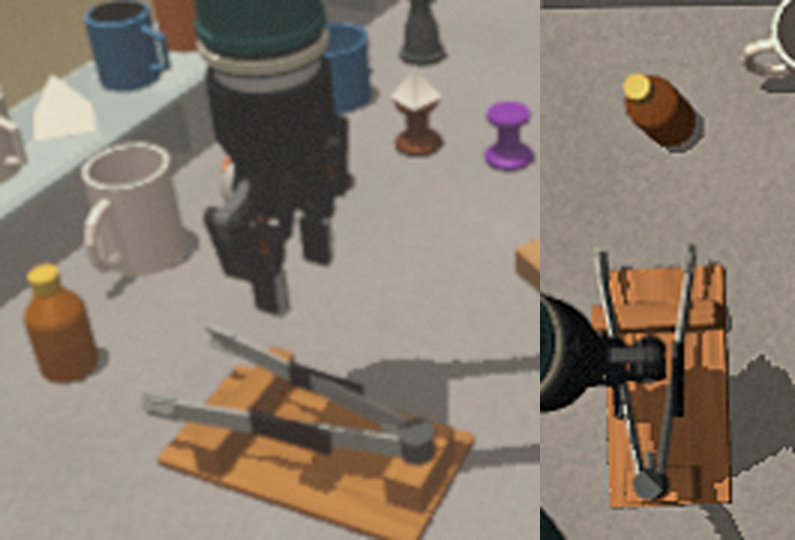

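The gripper came up empty: the tongs still lie on the rest, unmoved. I'll measure the real finger gap at this opening.

Run:
```python
from h import *
v=cv2.imread('pics/s2.png')
a=cv2.resize(v[200:265,210:275],None,fx=9,fy=9,interpolation=cv2.INTER_CUBIC);cv2.imwrite('pics/c5.png',a)
for g in(.08,.06,.05): 
  P=[(.4888,.3034+k*g/2,.1175) for k in(1,-1)];print(g,((proj('side',P)-[210,200]+.5)*9-.5).round())
```

```text
0.08 [[277. 663.]
 [466. 454.]]
0.06 [[302. 635.]
 [444. 479.]]
0.05 [[315. 621.]
 [433. 491.]]
```

View pics/c5.png

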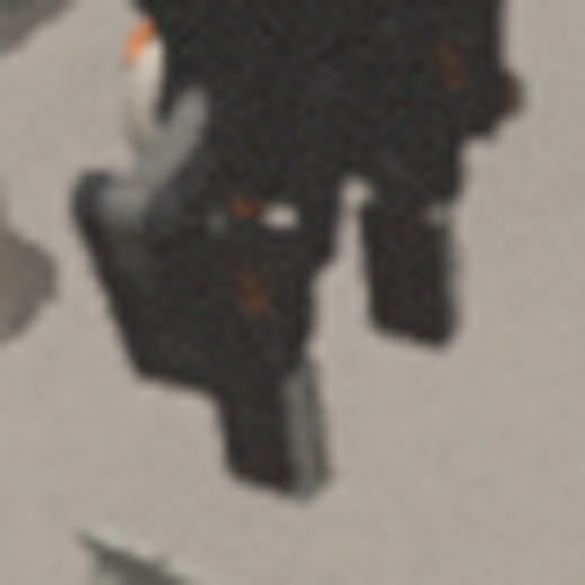

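Run:
```python
from h import *
s=bot.sense();print(s['ee_pos'],s['tool_rot'],s['q'],s['width'],s['time_s'])
for c in((327,480),(440,348),(305,497),(230,470)):
  uv=np.array([210+(c[0]+.5)/9-.5,200+(c[1]+.5)/9-.5]);o,r=ray('side',uv)
  k=(.478-o[0])/r[0];print(c,'on x=.478',(o+k*r).round(4),[ (o+r*(z-o[2])/r[2]).round(4)[:2] for z in(.1175,.13,.15)])
```

```text
[0.48969533 0.30397003 0.11816649] [ 0.51360796 -0.51023163  0.48728463 -0.48828705] [5.12280993e-01 1.33152921e-01 1.90078035e+00 4.82596497e-05
 1.10267870e+00 2.03478290e+00] 0.607161223486687 6.3
(327, 480) on x=.478 [0.478  0.3298 0.1649] [array([0.5147, 0.2856]), array([0.505 , 0.2973]), array([0.4895, 0.3159])]
(440, 348) on x=.478 [0.478  0.2831 0.1684] [array([0.5177, 0.2303]), array([0.508 , 0.2432]), array([0.4924, 0.264 ])]
(305, 497) on x=.478 [0.478  0.3379 0.1664] [array([0.5159, 0.2931]), array([0.5062, 0.3045]), array([0.4907, 0.3229])]
(230, 470) on x=.478 [0.478  0.3601 0.1914] [array([0.5385, 0.2922]), array([0.5283, 0.3037]), array([0.5119, 0.3221])]
```

The image puts the finger ends near z≈0.165, while the reported TCP is 0.118. That is about 47 mm high, which would explain the miss. I'll check it by going back to reported z≈0.03, a height already shown to be free, with the gripper open.

move_arm(
  claw=-1,
  series=[
    [0,0,0,0,0,0],
    [0,0,0,0,0,0],
    [0,0,-2,0,0,0],
    [0,0,-2,0,0,0],
    [0,0,-2,0,0,0],
    [0,0,-1.5,0,0,0],
    [0,0,-1,0,0,0],
    [0,0,0,0,0,0],
  ],
)

```text
time_s: 7.3
ee_pos: [0.4873, 0.3026, 0.029]
tool_rot: [-0.511, 0.513, -0.488, 0.488]
wrist_force: [0.1, -0.5, 0.3]
width: 1.001
```

Run:
```python
from h import *
s=bot.sense();print(s['ee_pos'],s['wrist_force'],s['width'])
t=snap('top','t3.png');v=snap('side','s3.png')
a=cv2.resize(v[220:325,195:310],None,fx=6,fy=6,interpolation=cv2.INTER_CUBIC)
cv2.imwrite('pics/c6.png',a[:600])
```

```text
[0.48731053 0.30261401 0.02901207] [ 0.11045909 -0.46875238  0.26647869] 1.0014265333160672
```

View pics/c6.png

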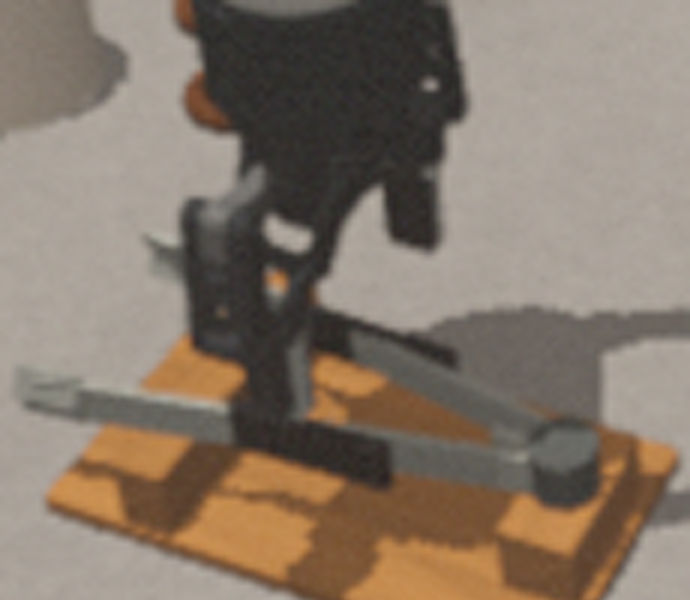

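Run:
```python
from h import *
from scipy.optimize import least_squares
th=np.radians(3);yd=np.array([-np.sin(th),np.cos(th),0])
def px(c,o,k): return np.array([o[0]+(c[0]+.5)/k-.5,o[1]+(c[1]+.5)/k-.5])
for name,l,r,g,o,k in(('open',(305,412),(435,248),.085,(195,220),6),('part',(327,480),(440,348),None,(210,200),9)):
  L,Rr=px(l,o,k),px(r,o,k)
  for gap in ([g] if g else [.045,.05,.055]):
    f=lambda p:(proj('side',[p+yd*gap/2,p-yd*gap/2])-[L,Rr]).ravel()
    s=least_squares(f,[.48,.30,.08]);print(name,gap,s.x.round(4),'res',s.fun.round(2))
for P in((.4903,.3036,.15),(.4903,.3036,.20),(.4903,.3036,.25)): print(P,proj('top',P).round(1))
t=cv2.imread('pics/t1.png');t3=cv2.imread('pics/t3.png')
cv2.imwrite('pics/c7.png',cv2.resize(np.hstack([t[130:230,140:250],t3[130:230,140:250]]),None,fx=3.6,fy=3.6,interpolation=cv2.INTER_CUBIC))
```

```text
open 0.085 [0.4535 0.3357 0.1225] res [ 0.23  0.17 -0.25 -0.19]
part 0.045 [0.4402 0.3543 0.2153] res [-0.02 -0.02  0.02  0.02]
part 0.05 [0.4768 0.3078 0.1681] res [-0.02 -0.02  0.02  0.02]
part 0.055 [0.5135 0.2613 0.1209] res [-0.02 -0.02  0.02  0.02]
(0.4903, 0.3036, 0.15) [[189.2 182.5]]
(0.4903, 0.3036, 0.2) [[181.2 180.5]]
(0.4903, 0.3036, 0.25) [[172.1 178.2]]
```

View pics/c7.png

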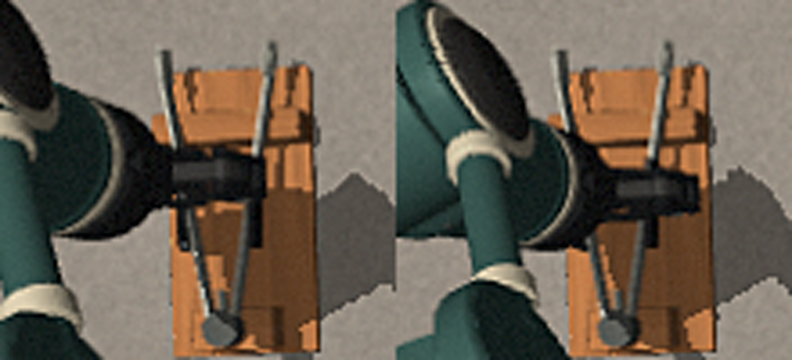

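Run:
```python
from h import *
for nm,c in(('z.112',(262,178)),('z.029',(690-396,193))):
  uv=np.array(c)/3.6+[140,130]-.36
  print(nm,uv,[(z,onz('top',uv,z)[:2].round(4)) for z in(.03,.06,.08,.11,.13,.16,.2)])
o=[195,220]
for c in((435,248),(395,240),(430,165),(462,115),(285,415),(250,405),(225,355)):
  uv=np.array(c)/6+o-.4;print(c,[(z,onz('side',uv,z)[:2].round(3)) for z in(.03,.05,.075,.1,.13)])
# expected projected points of fingers for TCP in open state
P=[(.476,.345,.029),(.476,.260,.029),(.476,.345,.075),(.476,.260,.075)]
print(((proj('side',P)-o+.4)*6).round())
```

```text
z.112 [212.41777778 179.08444444] [(0.03, array([0.5101, 0.2845])), (0.06, array([0.5072, 0.2757])), (0.08, array([0.5052, 0.2699])), (0.11, array([0.5023, 0.2611])), (0.13, array([0.5003, 0.2552])), (0.16, array([0.4973, 0.2465])), (0.2, array([0.4934, 0.2347]))]
z.029 [221.30666667 183.25111111] [(0.03, array([0.4991, 0.2606])), (0.06, array([0.4965, 0.2526])), (0.08, array([0.4948, 0.2472])), (0.11, array([0.4922, 0.2392])), (0.13, array([0.4905, 0.2338])), (0.16, array([0.4879, 0.2258])), (0.2, array([0.4844, 0.2151]))]
(435, 248) [(0.03, array([0.517, 0.208])), (0.05, array([0.503, 0.226])), (0.075, array([0.487, 0.25 ])), (0.1, array([0.47 , 0.273])), (0.13, array([0.45 , 0.301]))]
(395, 240) [(0.03, array([0.534, 0.211])), (0.05, array([0.52 , 0.229])), (0.075, array([0.503, 0.252])), (0.1, array([0.486, 0.275])), (0.13, array([0.465, 0.303]))]
(430, 165) [(0.03, array([0.547, 0.163])), (0.05, array([0.532, 0.183])), (0.075, array([0.515, 0.208])), (0.1, array([0.497, 0.233])), (0.13, array([0.475, 0.263]))]
(462, 115) [(0.03, array([0.552, 0.127])), (0.05, array([0.538, 0.148])), (0.075, array([0.52 , 0.175])), (0.1, array([0.501, 0.201])), (0.13, array([0.48 , 0.233]))]
(285, 415) [(0.03, array([0.519, 0.312])), (0.05, array([0.506, 0.327])), (0.075, array([0.489, 0.346])), (0.1, array([0.472, 0.365])), (0.13, array([0.452, 0.387]))]
(250, 405) [(0.03, array([0.534, 0.313])), (0.05, array([0.52 , 0.328])), (0.075, array([0.503, 0.347])), (0.1, array([0.486, 0.366])), (0.13, array([0.465, 0.388]))]
(225, 355) [(0.03, array([0.559, 0.295])), (0.05, array([0.544, 0.311])), (0.075, array([0.526, 0.33 ])), (0.1, array([0.507, 0.35 ])), (0.13, array([0.485, 0.373]))]
[[331. 515.]
 [454. 361.]
 [317. 425.]
 [444. 273.]]
```

Both views agree that the finger ends sit about 45–50 mm above the reported TCP, so I'll calibrate by vision and go lower in small steps while watching the force.

move_arm(
  series=[
    [0,0,-0.5,0,0,0],
    [0,0,-0.5,0,0,0],
    [0,0,-0.5,0,0,0],
    [0,0,-0.5,0,0,0],
    [0,0,0,0,0,0],
    [0,0,0,0,0,0],
    [0,0,0,0,0,0],
    [0,0,0,0,0,0],
  ],
)

```text
time_s: 8.4
ee_pos: [0.4881, 0.3031, 0.0103]
tool_rot: [0.512, -0.512, 0.488, -0.488]
wrist_force: [-0.4, -0.0, -0.1]
width: 0.996
```

Run:
```python
from h import *
s=bot.sense();print(s['ee_pos'],s['wrist_force'],s['width'],s['q'])
t=snap('top','t4.png');v=snap('side','s4.png')
a=cv2.resize(v[220:325,195:310],None,fx=5,fy=5,interpolation=cv2.INTER_CUBIC)
cv2.imwrite('pics/c8.png',a)
```

```text
[0.48810848 0.30306558 0.01028877] [-0.43229529 -0.02238545 -0.14512949] 0.9956849798430766 [ 5.12299930e-01  2.54443005e-01  1.98055788e+00 -1.55396446e-05
  9.06173638e-01  2.03476050e+00]
```

View pics/c8.png

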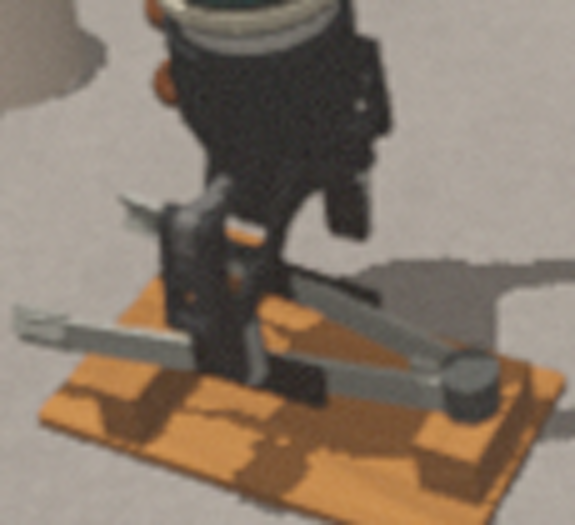

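move_arm(
  series=[
    [0,0,-0.5,0,0,0],
    [0,0,-0.5,0,0,0],
    [0,0,-0.5,0,0,0],
    [0,0,-0.5,0,0,0],
    [0,0,-0.5,0,0,0],
    [0,0,0,0,0,0],
    [0,0,0,0,0,0],
    [0,0,0,0,0,0],
  ],
)

```text
time_s: 9.5
ee_pos: [0.4882, 0.3031, -0.0147]
tool_rot: [0.512, -0.512, 0.488, -0.488]
wrist_force: [-0.6, -0.2, 0.0]
width: 0.998
```

move_arm(
  claw=-0.2,
  series=[
    [0,0,0,0,0,0],
    [0,0,0,0,0,0],
    [0,0,0,0,0,0],
    [0,0,0,0,0,0],
    [0,0,0,0,0,0],
    [0,0,0,0,0,0],
    [0,0,0,0,0,0],
    [0,0,0,0,0,0],
  ],
)

```text
time_s: 10.5
ee_pos: [0.4893, 0.3036, -0.0132]
tool_rot: [0.513, -0.511, 0.488, -0.488]
wrist_force: [-0.8, -0.5, 6.5]
width: 0.601
```

move_arm(
  series=[
    [0,0,0.3,0,0,0],
    [0,0,0.7,0,0,0],
    [0,0,1.5,0,0,0],
    [0,0,2,0,0,0],
    [0,0,2,0,0,0],
    [0,0,1,0,0,0],
    [0,0,0.5,0,0,0],
    [0,0,0,0,0,0],
  ],
)

```text
time_s: 11.5
ee_pos: [0.488, 0.303, 0.0653]
tool_rot: [0.512, -0.512, 0.488, -0.488]
wrist_force: [-0.7, 0.6, -1.6]
width: 0.601
```

Run:
```python
from h import *
s=bot.sense();print(s['ee_pos'],s['wrist_force'],s['width'])
t=snap('top','t5.png');v=snap('side','s5.png')
a=cv2.resize(v[165:305,185:305],None,fx=4,fy=4,interpolation=cv2.INTER_CUBIC)
b=cv2.resize(t[100:240,170:245],None,fx=4,fy=4,interpolation=cv2.INTER_CUBIC)
cv2.imwrite('pics/c9.png',np.hstack([a,b]))
```

```text
[0.48795848 0.30297433 0.06530278] [-0.69951434  0.57993556 -1.59975349] 0.6013092063246155
```

View pics/c9.png

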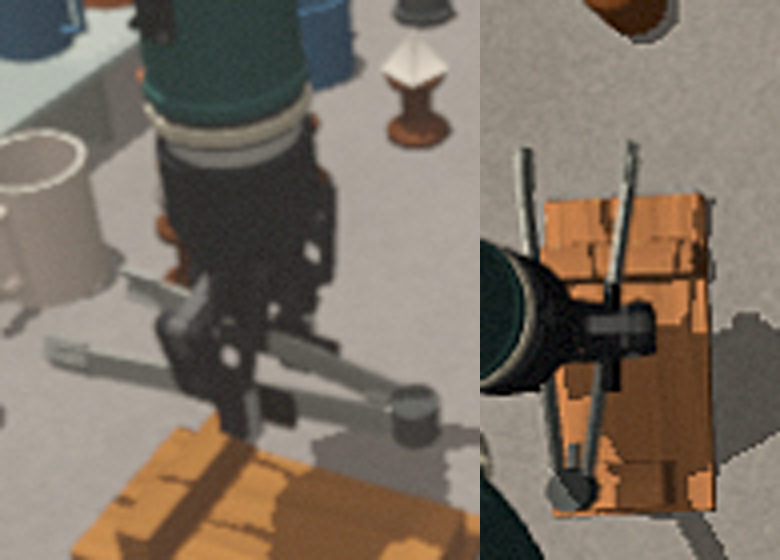

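The tongs are lifted level in the gripper. In the side view the pivot is at (414,400), and in the top view it is at (92,490), in crop pixels. I'll triangulate their pose.

Run:
```python
from h import *
S=lambda x,y:np.array([185+x/4-.375,165+y/4-.375]);T=lambda x,y:np.array([170+(x-480)/4-.375,100+y/4-.375])
p,e=tri('top',T(572,490),'side',S(414,396));print('piv top',p,e)
l,e=tri('top',T(524,150),'side',S(50,340));print('L',l,e)
r,e=tri('top',T(632,143),'side',S(126,274));print('R',r,e)
m=(l+r)/2;d=m-p;print('mid end',m,'len',np.linalg.norm(d),'yaw',np.degrees(np.arctan2(d[1],d[0])),'gap',np.linalg.norm(l-r))
print('expected z offset: rest tongs top .064 +.0785')
for z in(.135,.14,.145):
  P=onz('top',T(572,490),z);A=(onz('top',T(524,150),z)+onz('top',T(632,143),z))/2;print(z,P,A,np.linalg.norm(A-P))
```

```text
piv top [0.39973165 0.29788416 0.13892459] 0.0021006537901736774
L [0.60197604 0.33457454 0.13376361] 0.004170136599084507
R [0.60501535 0.26905364 0.131956  ] 0.0012204114646075575
mid end [0.6034957  0.30181409 0.1328598 ] len 0.20389215548193798 yaw 1.104907960981153 gap 0.06561625777230219
expected z offset: rest tongs top .064 +.0785
0.135 [0.39870628 0.29875702 0.135     ] [0.60184168 0.30027915 0.135     ] 0.20314110412462583
0.14 [0.39881244 0.29702707 0.14      ] [0.60074851 0.29854021 0.14      ] 0.20194173872240026
0.145 [0.39891859 0.29529711 0.145     ] [0.59965533 0.29680126 0.145     ] 0.2007423733201748
```

move_arm(
  series=[
    [-0.5,-2,0,0,0,0],
    [-0.5,-3.5,0,0,0,0],
    [-0.5,-4,0,0,0,0],
    [-0.5,-4,0,0,0,0],
    [-0.5,-3,-1,0,0,0],
    [-0.5,-1.3,-2,0,0,0],
    [0,0,-1.5,0,0,0],
    [0,0,0,0,0,0],
  ],
)

```text
time_s: 12.6
ee_pos: [0.4562, 0.1245, 0.0185]
tool_rot: [-0.511, 0.513, -0.489, 0.487]
wrist_force: [0.1, 0.1, -2.4]
width: 0.601
```

Run:
```python
from h import *
s=bot.sense();print(s['ee_pos'],s['wrist_force'],s['width'])
t=snap('top','t6.png');v=snap('side','s6.png')
a=cv2.resize(v[150:275,190:320],None,fx=3.6,fy=4*.9,interpolation=cv2.INTER_CUBIC)
b=cv2.resize(t[90:215,235:320],None,fx=3.6,fy=3.6,interpolation=cv2.INTER_CUBIC)
cv2.imwrite('pics/c10.png',np.hstack([a,b]));print(a.shape,b.shape)
```

```text
[0.45616884 0.12454676 0.01846896] [ 0.08729576  0.12058654 -2.40142157] 0.6014075715434095
(450, 468, 3) (450, 306, 3)
```

View pics/c10.png

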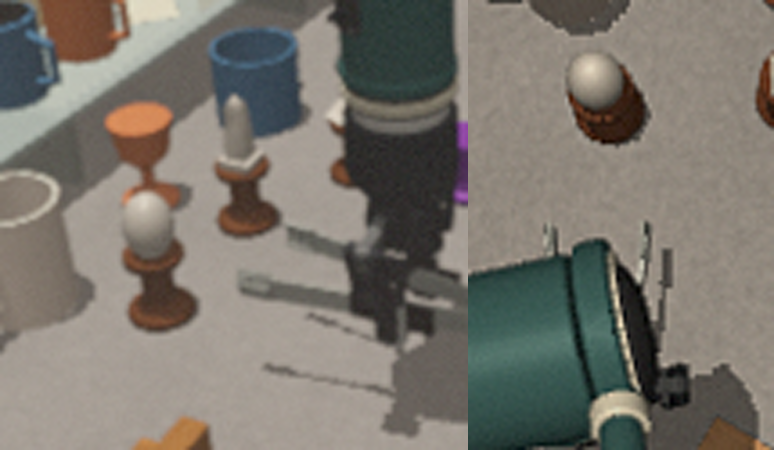

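Run:
```python
from h import *
k=3.6
S=lambda x,y:np.array([190+(x+.5)/k-.5,150+(y+.5)/k-.5]);T=lambda x,y:np.array([235+(x-468+.5)/k-.5,90+(y+.5)/k-.5])
for z in(.085,.095): print(z,onz('top',T(549,225),z),onz('top',T(647,224),z),'egg',onz('top',T(596,81),z))
print('L',tri('top',T(549,225),'side',S(240,275)));print('R',tri('top',T(647,224),'side',S(288,228)))
print('Lmid side tri',tri('top',T(549,225),'side',S(240,283)));print('R',tri('top',T(647,224),'side',S(288,237)))
print('egg',tri('top',T(596,81),'side',S(149,226)))
```

```text
0.085 [0.57228257 0.15762556 0.085     ] [0.57306658 0.089774   0.085     ] egg [0.67378012 0.12645587 0.085     ]
0.095 [0.57054769 0.15593214 0.095     ] [0.57132296 0.08883711 0.095     ] egg [0.67091355 0.12510999 0.095     ]
L (array([0.57290074, 0.1578093 , 0.08697348]), np.float64(0.0021258475178430086))
R (array([0.57407782, 0.0902817 , 0.08516916]), np.float64(0.0022856950358630646))
Lmid side tri (array([0.57363867, 0.15870949, 0.08033615]), np.float64(0.0012098417088963623))
R (array([0.57505874, 0.09082279, 0.07705174]), np.float64(0.0013307746258765037))
egg (array([0.6754245 , 0.12729092, 0.08183859]), np.float64(0.0016099029104546848))
```

Tip-end midpoint is (0.572, 0.123) and the egg is (0.675, 0.127), so the shift is +11.4 cm in x, +0.4 in y and +0.4 in z. Slow level approach.

move_arm(
  claw=-0.22,
  series=[
    [0,0.2,0.4,0,0,0],
    [1,0.2,0,0,0,0],
    [2,0,0,0,0,0],
    [2,0,0,0,0,0],
    [2,0,0,0,0,0],
    [1,0,0,0,0,0],
    [0,0,0,0,0,0],
    [0,0,0,0,0,0],
  ],
)

```text
time_s: 13.7
ee_pos: [0.5371, 0.129, 0.0238]
tool_rot: [-0.512, 0.512, -0.488, 0.487]
wrist_force: [-0.4, -0.4, -1.4]
width: 0.611
```

Run:
```python
from h import *
s=bot.sense();print(s['ee_pos'],s['wrist_force'],s['width'])
t=snap('top','t7.png');v=snap('side','s7.png')
# egg centre drift: bright low-sat blob vs reference image
for n,im,f,(x0,x1,y0,y1) in(('top',t,'pics/top0.png',(260,282,100,124)),('side',v,'pics/side0.png',(221,241,200,222))):
  r=cv2.imread(f)[y0:y1,x0:x1].astype(int);c=im[y0:y1,x0:x1].astype(int)
  print(n,np.abs(r-c).max(2).mean(1).round(0))
# greyish arm profile rows in top image between egg & tips: print V channel with S
h=cv2.cvtColor(t,cv2.COLOR_BGR2GRAY);
for y in range(112,142,2): print(y,' '.join('%3d'%q for q in h[y,250:292]))
```

```text
[0.5370982  0.12897535 0.02380154] [-0.38716947 -0.35888011 -1.40356557] 0.6112583105754538
top [15. 15. 15. 14. 16. 14. 33. 64. 76. 72. 68. 74. 69. 63. 63. 60. 57. 53.
 51. 55. 58. 64. 62. 64.]
side [ 3.  3.  3.  4.  4.  4.  4.  4.  4.  4.  4.  5.  4.  4.  4.  3.  7. 15.
 23. 26. 28. 32.]
112  68  43  46  51  52  56  62  65  68  49  22  30  80  75  77  75  80  73  78  78  62  35 134 110  55 131 117  89  39  34  96 145 153 147 146 143 138 141 144 145 139 140
114  67  69  70  73  69  71  71  69  75  61  22  23  74  85  79  77  75  80  79  80  66  41 122 159  23  39  43  69  44  40  43  52 137 151 145 142 142 144 146 147 148 145
116  73  74  75  74  75  77  76  77  77  69  41  22  73  86  83  81  81  82  81  81  78  46  91 219  24  36  27  22  34  46  42  23  27  76 157 140 146 149 146 146 147 147
118  78  80  79  77  80  78  81  77  82  74  48  11  65  86  85  83  81  80  83  79  85  54  73 233  88  19  34  30  20  28  28  62  87  37 121 149 145 145 142 146 148 144
120  78  81  82  79  82  83  82  79  81  84  63  16  58  83  84  84  84  86  81  86  88  50  57 153 129  37  38  32  25  
[... 1070 characters left out ...]
  71  97 150
134 112 112 113 112 113 115 110 116 113 110 112 116  64  11  30  79 104 101  98  96 100  95  98  93  50  97 229  56  38  34  27  33  26  22  83 153 147 143  73  76  93 152
136 106 106 106 106 106 104 103 104  99 100 103 102  82  73  14  62  86  92  88  91  88  89  90  89  65  64 147 121  21  33  34  27  22  11  64 163 151 141  71  75  97 152
138  99  99  98  96  96  96  93  95  94  92  93  93  93  61  24  41  74  89  88  87  84  87  83  82  73  59 133 208  28  35  31  26  27  15  34 114 159 138  65  70  92 152
140  92  87  86  88  87  88  84  87  88  85  83  88  84  73  72  26  67  85  82  82  79  81  77  82  77  56  75 174 107  29  25  29  28  22  27 103 157 141  89  83 138 148
```

move_arm(
  series=[
    [0.5,0,0,0,0,0],
    [0.8,0,0,0,0,0],
    [0.8,0,0,0,0,0],
    [0.8,0,0,0,0,0],
    [0.5,0,0,0,0,0],
    [0,0,0,0,0,0],
    [0,0,0,0,0,0],
    [0,0,0,0,0,0],
  ],
)

```text
time_s: 14.8
ee_pos: [0.5716, 0.1289, 0.024]
tool_rot: [-0.512, 0.512, -0.488, 0.488]
wrist_force: [-0.6, -0.6, -1.4]
width: 0.612
```

```bash
cat > eg.py <<'E'
from h import *
s=bot.sense();print(s['time_s'],s['ee_pos'],s['wrist_force'],s['width'])
v=snap('side','s%d.png'%(s['time_s']*100))
r=cv2.imread('pics/side0.png')
tm=r[203:216,224:239]
m=cv2.matchTemplate(v[150:260,150:480],tm,cv2.TM_CCOEFF_NORMED);_,q,_,l=cv2.minMaxLoc(m);print('egg match',q,np.array(l)+[150,150],'ref [224 203]')
g=cv2.cvtColor(v,cv2.COLOR_BGR2GRAY)
for y in range(200,236,2): print(y,' '.join('%3d'%q for q in g[y,206:262]))
E
python3 eg.py
```

```text
14.8 [0.57156232 0.12894954 0.02397423] [-0.60860666 -0.56223831 -1.39150439] 0.6117329662463226
egg match 0.9575381278991699 [224 203] ref [224 203]
200 101  93  92  94  90  89  89  95 101 104 101 119 145 162 163 162 165 163 162 163 163 159 153 119  83  82  96 125 141 138 139 147 147 149 148 154 160 163 162 164 163 163 145  97  78  83  80  64  57  48  49  49  47  47  51  50
202 154 103 102 103 105 101 100 105 116 133 147 164 165 160 161 161 162 162 158 158 138 108  98 101 105 105 101 100 126 150 153 143 137 132 119 103 107 132 161 161 162 163 155 138 120 119 103  73  51  50  47  44  46  48  46  51
204 132 102  98 100 102 104 121 148 164 166 162 161 164 160 162 161 162 158 155 144 142 165 189 203 205 197 184 158 134 104  86  90  95  99 109 127 135 138 152 151 155 147 131 123 116  99  68  54  50  47  41  45  47  47  48  49
206 106  99 100 120 150 162 163 163 162 163 160 159 161 160 160 159 161 152 151 173 191 199 202 211 212 200 191 182 172 152 123  95  87  88  89  90  83  72  76  88 111 123 115  99  79  64  57  51  46  47  45  43  45  44  48  50
208 106 120 144 161 162 160 161 164 16
[... 2453 characters left out ...]
  44  64  89  92
230 115 114 110 107 105 103 101 100 102 104 138 164 164 163 161 158 160 162 162 164 163 163 154 114  61  54  61  56  59  55  59  56  56  62  71 103 131 139 133 131 131 123 109 129 144 144 152 146  95  52  43  51  52  58  81  98
232 115 114 113 111 108 104 102 102 102 106 136 163 162 163 162 164 167 164 166 164 151 123  97  67  55  52  53  55  61  57  54  54  58  61  60  57  60  86 128 155 166 159 160 160 148 128 120 123 124  81  66  56  51  56  80  97
234 116 115 114 110 109 109 100 106 137 160 161 164 163 162 163 166 165 163 165 143 105  81  69  61  64  57  62  62  58  59  64  62  64  65  67  63  65  64  84 136 164 165 162 162 160 162 163 160 162 152 130 119 104 109 119 140
```

The egg has not moved and the tips are around it. Squeezing.

move_arm(
  claw=0.1,
  series=[
    [0,0,0,0,0,0],
    [0,0,0,0,0,0],
    [0,0,0,0,0,0],
    [0,0,0,0,0,0],
    [0,0,0,0,0,0],
    [0,0,0,0,0,0],
    [0,0,0,0,0,0],
    [0,0,0,0,0,0],
  ],
)

```text
time_s: 15.85
ee_pos: [0.5719, 0.129, 0.024]
tool_rot: [-0.512, 0.512, -0.488, 0.488]
wrist_force: [-1.0, 0.2, 0.1]
width: 0.473
```

```bash
python3 eg.py | head -2; python3 -c "
from h import *
print(proj('side',[(.689,.158,.0965),(.689,.158,.0735),(.689,.148,.0965),(.689,.148,.0735)]))"
```

```text
15.85 [0.57185958 0.128953   0.02404977] [-0.976428    0.15508078  0.08966995] 0.47332575065707505
egg match 0.920717179775238 [224 203] ref [224 203]
[[219.45250652 212.68008191]
 [220.76489849 219.71116554]
 [221.78605705 210.76774543]
 [223.05917404 217.76812007]]
```

move_arm(
  claw=0.5,
  series=[
    [0,0,0,0,0,0],
    [0,0,0,0,0,0],
    [0,0,0,0,0,0],
    [0,0,0,0,0,0],
    [0,0,0.2,0,0,0],
    [0,0,0.5,0,0,0],
    [0,0,0.8,0,0,0],
    [0,0,1,0,0,0],
  ],
)

```text
time_s: 16.9
ee_pos: [0.5719, 0.129, 0.0497]
tool_rot: [-0.512, 0.512, -0.488, 0.488]
wrist_force: [-0.6, -0.2, -2.2]
width: 0.473
```

```bash
python3 eg.py | head -2; python3 -c "
from h import *
print(proj('side',[(.675,.127,.085),(.675,.127,.11)]))"
```

```text
16.9 [0.57192887 0.12898106 0.04967875] [-0.58128478 -0.19910122 -2.21898934] 0.472901322787068
egg match 0.8252362012863159 [317 244] ref [224 203]
[[231.35721846 211.50163618]
 [230.09235203 203.83710489]]
```

```bash
cat > loc.py <<'E'
import sys,glob,os
from h import *
f=max(glob.glob('pics/s*.png'),key=os.path.getmtime);v=cv2.imread(f);r=cv2.imread('pics/side0.png')
cx,cy=map(int,sys.argv[1:3]);n=22
tm=r[202:212,225:238];w=v[cy-n:cy+n,cx-n:cx+n]
m=cv2.matchTemplate(w,tm,cv2.TM_CCOEFF_NORMED);_,q,_,l=cv2.minMaxLoc(m);p=np.array(l)+[cx-n,cy-n]
print(f,q,'egg centre px',p+[6,9.5])
E
python3 loc.py 230 204
```

```text
pics/s1689.png 0.8024604916572571 egg centre px [229.  203.5]
```

move_arm(
  series=[
    [0,0,1,0,0,0],
    [0,0,1.4,0,0,0],
    [-0.5,0,1.4,0,0,0],
    [-1,0,1.4,0,0,0],
    [-1.3,0,1.4,0,0,0],
    [-1.5,0,1.2,0,0,0],
    [-1.5,-0.5,0.8,0,0,0],
    [-1.5,-1,0.4,0,0,0],
  ],
)

```text
time_s: 17.95
ee_pos: [0.4979, 0.1137, 0.1398]
tool_rot: [0.512, -0.512, 0.487, -0.488]
wrist_force: [-0.2, 0.4, -2.0]
width: 0.47
```

move_arm(
  series=[
    [-1.5,-1.5,0,0,0,0],
    [-1.5,-2,0,0,0,0],
    [-1.5,-2.5,0,0,0,0],
    [-1,-3,0,0,0,0],
    [-1,-3,0,0,0,0],
    [-1,-3,0,0,0,0],
    [-0.5,-3,0,0,0,0],
    [-0.5,-3,0,0,0,0],
  ],
)

```text
time_s: 18.95
ee_pos: [0.4123, -0.0978, 0.1386]
tool_rot: [-0.511, 0.512, -0.488, 0.488]
wrist_force: [0.3, -0.2, -2.1]
width: 0.468
```

move_arm(
  series=[
    [-0.5,-3,0,0,0,0],
    [-0.5,-3,0,0,0,0],
    [-0.5,-3,0,0,0,0],
    [-0.5,-3,0,0,0,0],
    [-0.5,-3,0,0,0,0],
    [-0.5,-3,0,0,0,0],
    [-0.5,-2.2,0,0,0,0],
    [0,-1.5,0,0,0,0],
  ],
)

```text
time_s: 19.95
ee_pos: [0.3772, -0.3142, 0.1386]
tool_rot: [-0.511, 0.512, -0.489, 0.488]
wrist_force: [-0.0, 0.4, -2.1]
width: 0.476
```

Run:
```python
from h import *
s=bot.sense();print(s)
snap('top','tz.png');snap('side','sz.png')
e=s['ee_pos']+[.675-.5719,.127-.129,.085-.024];print(e,proj('side',e),proj('top',e),proj('side',(.487,-.325,e[2])))
x,y=proj('side',e)[0];import os;os.system(f'python3 loc.py {int(x)} {int(y)}')
```

```text
pics/sz.png 0.8831436038017273 egg centre px [357.  128.5]
{'time_s': 19.95, 'q': array([-7.45092790e-01, -4.52170176e-02,  2.04702562e+00, -3.81866445e-04,
        1.14086815e+00,  7.79671341e-01]), 'joint_vel': array([-0.16603749,  0.15381781, -0.14619241,  0.00853475, -0.00691612,
       -0.17326296]), 'tau': array([ 4.69984934e-01, -3.42957795e+01, -3.58934999e+01, -3.42378987e-02,
       -9.68917063e-02,  1.24370344e-01]), 'ee_pos': array([ 0.37715259, -0.31421904,  0.13855187]), 'tool_rot': array([-0.51128413,  0.51154273, -0.48870082,  0.48793861]), 'wrist_force': array([-0.01590588,  0.41783432, -2.09108697]), 'ft_torque': array([-0.0032606 ,  0.0951614 ,  0.08911296]), 'width': 0.47563308554803974}
[ 0.48025259 -0.31621904  0.19955187] [[355.54115081 127.83832586]] [[465.76481434 186.06664898]] [[354.52738613 126.65903257]]
```

move_arm(
  series=[
    [0.2,-0.2,0,0,0,0],
    [0.3,-0.3,0,0,0,0],
    [0.2,-0.1,0,0,0,0],
    [0,0,0,0,0,0],
    [0,0,0,0,0,0],
    [0,0,0,0,0,0],
    [0,0,0,0,0,0],
    [0,0,0,0,0,0],
  ],
)

```text
time_s: 21.05
ee_pos: [0.3859, -0.319, 0.1391]
tool_rot: [0.512, -0.512, 0.488, -0.488]
wrist_force: [-0.7, -0.1, -2.5]
width: 0.473
```

Run:
```python
from h import *
import os
s=bot.sense();print(s['ee_pos'],s['wrist_force'],abs(s['joint_vel']).max(),s['width'])
t=snap('top','ty.png');snap('side','sy.png')
e=s['ee_pos']+[.675-.5719,.127-.129,.085-.024];u=proj('top',e)[0];print(e,'side',proj('side',e)[0],'top',u)
x,y=proj('side',e)[0];os.system(f'python3 loc.py {int(x)} {int(y)}')
h=cv2.cvtColor(t,cv2.COLOR_BGR2HSV);x,y=u.astype(int)
m=cv2.inRange(h[y-14:y+15,x-14:x+15],(0,0,185),(179,60,255));k=np.argwhere(m);print(len(k),k.mean(0)[::-1]+[x-14,y-14] if len(k) else '')
```

```text
pics/sy.png 0.8563451170921326 egg centre px [355.  127.5]
[ 0.38590557 -0.31901612  0.13908142] [-0.65740518 -0.10987849 -2.52437621] 0.001823540188167728 0.4727833159595074
[ 0.48900557 -0.32101612  0.20008142] side [353.55733165 126.81807105] top [467.92507973 182.05572883]
57 [471.38596491 181.07017544]
```

```bash
python3 -c "
from cell import bot
print(bot.sign_off())"
```

```text
the job is handed in; nothing more can be done
None
```

The tongs came off their rest, closed on the egg, lifted it off its stand and are now holding it over the middle of the tray. I handed the job in at about 21 s; `sign_off` reports no verdict.

**Last checks:**
- **Position:** the egg was at about (0.489, −0.321, 0.200), worked out from the arm pose and matched in the side view to about 1.5 px. That is roughly 5 mm from the measured tray middle, and the egg centre is about 20 cm above the counter.
- **Steadiness:** the largest joint speed was 0.002 rad/s, so the arm was still.
- **Grip:** the gripper width was steady at 0.473 (about 40 mm over the handles). The wrist load was about 2.1–2.5 N, which fits tongs plus egg.

**What went wrong or disagreed:**
- **First grasp missed:** both cameras showed the finger ends about 45–50 mm above the reported TCP. I corrected the height by vision, and the second grasp held. I did not find the cause.
- **Less certain checks:** the egg match was weaker at the end (0.86) than at the start, because the tongs partly cover the egg. In the top view the bright patch was about 3.5 px from where I expected it, which I take to be shading.
- **Not measured:** I did not measure contact forces on the egg or shifts of the other pieces. I saw no touches or disturbed pieces in the pictures I viewed, but I did not look at the last ones (after the grip) by eye.

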